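# Load the coin cell into a wireless flight-stick base

### The job

The flight-stick base lies upside down for a battery change: with the fingertips, lightly push the loose coin cell across its flat underside and over the rim of the round battery well until it drops in and lies flat on the well's floor, then push the sliding battery cover fully shut over it. Nothing is to be picked up: do not pinch the cell or lift it off the base. Leave the detached stick grip, the screwdriver and the screw dish undisturbed.

Things in the scene. Friction and masses are not known exactly. Their poses are not given: they have to be found in the camera images.
- base: upturned wireless flight-stick base, black plastic, fixed on two grey foam blocks; a square of 170 x 170 mm. Its origin is at desk height under its centre, z up. Its flat grey underside faces up as a level deck 73 mm above the desk. Four black rubber feet (18 mm across, 3 mm high) stand on the deck at x, y = +-70 mm in this frame; screws, vents and guide slots are flush. The base may stand turned up to 1 rad either way
- well (a point): centre of the mouth of the round battery well, at deck height (73 mm above the desk) in the middle of the base, axes as the base's. The well is 28 mm across with a 1 mm chamfered rim and 8.5 mm deep, flat black floor with brass contacts; a cell lying flat in it has its top 0.8 mm below the deck
- cell: bright steel coin cell, a disc 24.5 mm across and 7.7 mm thick, about 11 g, loose and lying flat on the deck 30 to 72 mm from the well on the base's -x side (the side away from the cover); the origin is the centre of its underside, z up. It slides easily
- cover (a joint): opening of the light-grey sliding battery cover in m: 0 = fully shut (centred over the well), 0.050 = fully open; it slides along the base's x axis, opening towards the base's +x. It starts 0.040 to 0.050 open, with the well uncovered. About 1.2 N moves it; it stays where it is left and stops hard at both ends
- cover_ridge (a point): top centre of the cover's thumb ridge, 10.5 mm above the deck. The cover is a plate 44 mm (x) x 46 mm (y) whose top lies 4 mm above the deck; the ridge stands on it along y, 34 mm long, 5 mm thick, its top 6.5 mm above the plate, near the plate's +x edge, its centre 17.5 mm towards +x of the plate's centre. Shut the cover by pushing the ridge's +x face towards the base's -x
- grip: bystander: black detached stick grip lying on its side on the desk, about 210 mm long (along its x), 80 mm wide, 42 mm high; origin on the desk under its handle's middle
- screwdriver: bystander: screwdriver with red handle, 180 mm long, lying on the desk
- dish: bystander: small round aluminium dish with screws, 96 mm across, 24 mm high, on the desk; origin at the centre of its underside
Things that resemble listed ones, but are neither listed nor needed, are in the scene too. Several things have the shape of the base; the one meant has the colours described above.

How it is judged:
On the way, in this order (a step that is already met when the one before it is completed fails the run):
1. the cell lies flat on the floor of the well, the cover still open (horizontal distance between cell and well below 0.003 m and z of cell in the frame of well below -0.007 m and angle between cell's own z axis and vertical below 0.1 rad and value of joint cover above 0.02 m), for 0.2 s.
2. the cover is fully shut (value of joint cover below 0.002 m), for 0.2 s.
At the end, for the whole second after the job is handed in: the cell lies flat (within 0.1 rad) on the floor of the well (within 1.5 mm in height, 3 mm of its centre), at rest, and the cover is shut to within 2 mm; the cell went in before the cover was closed (horizontal distance between cell and well below 0.003 m and z of cell in the frame of well below -0.007 m and angle between cell's own z axis and vertical below 0.1 rad and value of joint cover below 0.002 m and linear speed of cell below 0.02 m/s); the robot touches nothing.
It fails at once if the cell was lifted: the centre of its underside more than 7 mm above where it lies on the deck (z of cell in the frame of well above 0.007 m).
It fails at once if the cell was pinched or forced: more than 18 N between fingers and cell (contact force between the fingers and cell above 18 N).
It fails at once if the stick grip was moved by more than 15 mm (distance of grip from where it was at the start of the episode above 0.015 m).
It fails at once if the screwdriver was moved by more than 15 mm (distance of screwdriver from where it was at the start of the episode above 0.015 m).
It fails at once if the dish was moved by more than 15 mm (distance of dish from where it was at the start of the episode above 0.015 m).
It also fails if it takes over 48 s, if anything falls off the work surface, if the arm or the gripper's body presses on something with over 40 N, if the wrist force passes 120 N, or if a joint passes its speed limit or range.

### The arm

A 7-joint arm with a two-finger parallel gripper is mounted at the origin on the work surface. World frame = base frame: x ahead of the robot, y to its left, z up, the work surface at z = 0. Lengths are in m, angles in rad, forces in N, time in s.
With the tool pointing down it reaches from about 0.4 to 0.875 m from the base axis. Payload 19.3 kg.
Tool frame: the origin (TCP) lies on the front face of the gripper's body, between the roots of the fingers; the fingertips stand 73 mm ahead of it and the grasp point (between the pads) lies 54 mm ahead of it; z points along the fingers, y is the direction in which the jaws open and shut (so a half turn about z gives the same grasp; the last joint's range is limited). The gripper opens to 85 mm and grips with 20 to 120 N. Pads are 22 mm wide; open, the fingers measure 114 mm over their backs; the gripper's body (76 mm by 85 mm) begins 54 mm behind the grasp point. The pads swing forward as they close: fully open they stand 13 mm farther back than shut.
Start: joints at [-1.408, 0.521, -0.036, 1.599, 0.021, 1.021, -0.113], TCP at [0.144, 0.608, 0.304] pointing down, gripper open.
Joint ranges: [-2.91, 2.91], [-0.3, 2.13], [-1.5, 1.42], [0.17, 2.43], [-1.26, 4.41], [0.16, 1.93], [-2.52, 2.52]. Speed limits (rad/s): [1.89, 1.89, 2.39, 2.39, 3.01, 3.01, 3.01].

### API

Orientations are given as [roll, pitch, yaw] about the fixed x, y, z axes, in that order (R = Rz(yaw) Ry(pitch) Rx(roll)).
In Python, from workcell import bot gives the robot as it stands.
- The arm moves only by the shell command python3 -m crank 'ROWS' [OPENING] [FORCE]. ROWS is a JSON object of lists of equal length, an entry for each row: "travel": the shift along the world's x, y, z in cm, a list of three; "rot": the turn, a rotation vector about the world's x, y, z in degrees, a list of three. A call has 1 to 8 rows; each row is the pose to reach, as a shift and turn from the pose commanded when the call began; what a row does not reach only later rows make up. A row lasts 1/10 s, in which the tool goes at most 50 mm and 8.59 degrees, less where a joint would pass 70% of its speed; a pose out of reach is approached as far as the arm can. A call with a gripper value outside its range is refused whole. OPENING is the opening, from -1 (shut) to 1 (fully open), so that 0 is half open, set as the call begins (- or left out, the last holds). The fingers move at their own pace and stop on an object; FORCE is the grip in N (left out, the last holds). Time passes only in rows, so rows that repeat a pose let the fingers close. It gives the time, the measured TCP pose, the force and the opening at its end, in the units of the state.
- bot.observe(): the state, without advancing time (a new reading comes with each control period).
- bot.grab_frame(name): name is "scene" or "top" or "wrist"; returns the picture (400x640x3 uint8, red, green, blue); there is no depth.
- bot.camera_model(name): a dict with "fx", "fy", "cx", "cy" (pixels), "R" (3x3) and "t" (3): a world point X has camera coordinates R X + t. Camera axes: x right, y down, z forward; pixel columns grow to the right and rows downward; lengths in m; the calibration is good to about 2 mm. A picture is of the moment at which its call begins: read the wrist's pose just before it. camera_model takes no time and is no camera call; for the wrist camera it gives the pose at the moment of the call.
- bot.job_done(): hands the job in, once; it reports no verdict.
Trained networks look in the newest picture that a camera, given by its name, has taken for a name from the list of things; names that differ only in an ending like _2 or _b are one class to them, and where a whole thing is asked for, a point or a joint stands for the part that bears it (a point fixed in the world has none). Each returns a list of dicts, best first, with "conf" (0 to 1); they miss things now and then, are a little off and sometimes report something else, mostly with a low value. They report only what shows in the picture. A call takes as long as a camera call. They do not tell look-alikes from the thing itself.
- bot.silhouettes(camera, thing): "pixels" (400x640 bool, what is visible of it) and "box" ([centre column, centre row, width, height] in pixels, round what is visible of it).
The state is a dict: "clock": time; "qpos": joint angles; "qd": joint speeds; "joint_efforts": joint torques, N m; "position": TCP position; "tool_rot": TCP orientation; "force": force on the tool from outside, world axes, zero at the start; "moment": the same for the moment, N m; "grip_width": finger opening in m.
Only numpy, scipy, OpenCV 4.12 (cv2) and the standard library are available. Lean on these libraries where they do the work, as an engineer would, in place of code of your own. Each camera call takes 0.05 s, during which the arm holds its last target.

## Working session

There is one attempt and no reset: what is moved stays moved. The work goes in short steps, Python scripts to look and compute and a shell command to move; the robot and the scene stay as the last step left them, time stands still between calls to the robot, and variables do not carry over. Pictures are saved under pics/ and viewed, and the job is handed in when it is done.

```bash
ls; mkdir -p pics; python3 - <<'E'
from workcell import bot
import cv2
s=bot.observe()
print({k:(v if not hasattr(v,'tolist') else v.tolist()) for k,v in s.items()})
for n in("scene","top"):
    im=bot.grab_frame(n); cv2.imwrite(f"pics/{n}0.png",im[:,:,::-1])
    m=bot.camera_model(n); print(n,m)
    for t in("base","cell","cover","grip","screwdriver","dish"):
        print(n,t,[(round(d['conf'],2),[round(float(x)) for x in d['box']]) for d in bot.silhouettes(n,t)])
E
```

```text
pics
{'clock': 0.0, 'qpos': [-1.4081843741605653, 0.5220120761118605, -0.036324305724148354, 1.6000163219739665, 0.021208432085473915, 1.021098322722795, -0.11279910415780511], 'qd': [0.00030719007611162665, -0.0009249398121553557, -0.0009245734496713749, 0.0012557270496960373, 0.0006764491250433864, 0.0005583854787387686, -0.00044084607208235956], 'joint_efforts': [-0.0017967528401641175, -92.71090507507324, 1.978958621621132, -36.99294090270996, 0.017657378339208663, 0.008310154953505844, 3.899039597854426e-05], 'position': [0.14417061445381482, 0.6078762164516774, 0.30332395118644023], 'tool_rot': [-3.140447475365865, 9.120620989611083e-05, 2.908773551842505], 'force': [0.21807513966030687, 0.5414376695505929, 0.4187970635760624], 'moment': [-0.045737509346056436, 0.015109785462752693, 0.0008890907521276546], 'grip_width': 0.0855204304713466}
scene {'fx': 472.5377685243561, 'fy': 472.5377685243561, 'cx': 321.64855693364973, 'cy': 204.84638047212795, 'R': array([[-0.83487292,  0.55043232, -0.00338624],
       [ 0.44222809,  0.66706483, -0.59954886],
       [-0.32775223, -0.50204459
[... 387 characters left out ...]

scene dish [(0.8, [242, 168, 24, 22])]
top {'fx': 482.67004085334986, 'fy': 482.67004085334986, 'cx': 318.37960807816376, 'cy': 200.93698274723593, 'R': array([[-0.01393255, -0.99976014, -0.01689797],
       [-0.99694643,  0.01518799, -0.07659721],
       [ 0.07683548,  0.01577917, -0.99691892]]), 't': array([-0.02732185,  0.46048178,  1.2751281 ])}
top base [(0.73, [376, 261, 92, 93]), (0.6, [491, 273, 92, 91]), (0.59, [311, 154, 85, 90])]
top cell []
top cover [(0.8, [298, 142, 22, 23]), (0.64, [377, 263, 25, 21]), (0.59, [494, 272, 22, 20])]
top grip [(0.95, [170, 231, 35, 82]), (0.42, [164, 146, 19, 67])]
top screwdriver [(0.55, [165, 144, 20, 66])]
top dish [(0.62, [445, 159, 34, 32])]
```

View pics/scene0.png

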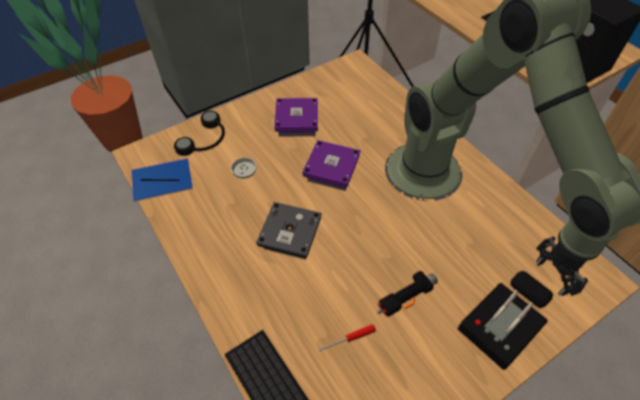

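View pics/top0.png

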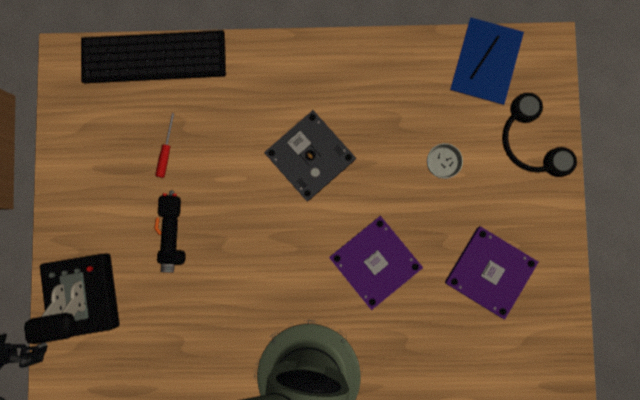

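Three things have the base's shape in the top picture: dark grey at (311,155), and purple at (376,261) and (491,273). The black/grey one at (311,155) matches the description. I'll confirm it in a crop.

```bash
cat > h.py <<'E'
import numpy as np,cv2
from workcell import bot
def back(m,u,v,z):
    R=np.array(m['R']);t=np.array(m['t'])
    d=R.T@np.array([(u-m['cx'])/m['fx'],(v-m['cy'])/m['fy'],1.]);c=-R.T@t
    return c+d*(z-c[2])/d[2]
def proj(m,X):
    p=np.array(m['R'])@np.array(X)+np.array(m['t']);return np.array([m['fx']*p[0]/p[2]+m['cx'],m['fy']*p[1]/p[2]+m['cy']])
E
python3 - <<'E'
from h import *
im=cv2.imread("pics/top0.png")
c=im[100:210,250:370]
cv2.imwrite("pics/crop0.png",cv2.resize(c,None,fx=5,fy=5,interpolation=cv2.INTER_CUBIC))
im=cv2.imread("pics/scene0.png")
c=im[190:270,245:335]
cv2.imwrite("pics/crop0s.png",cv2.resize(c,None,fx=7,fy=7,interpolation=cv2.INTER_CUBIC))
E
```

```text
(no output)
```

View pics/crop0.png

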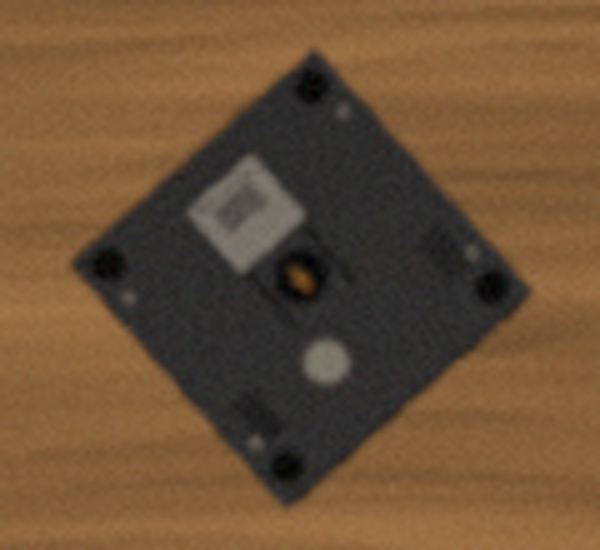

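View pics/crop0s.png

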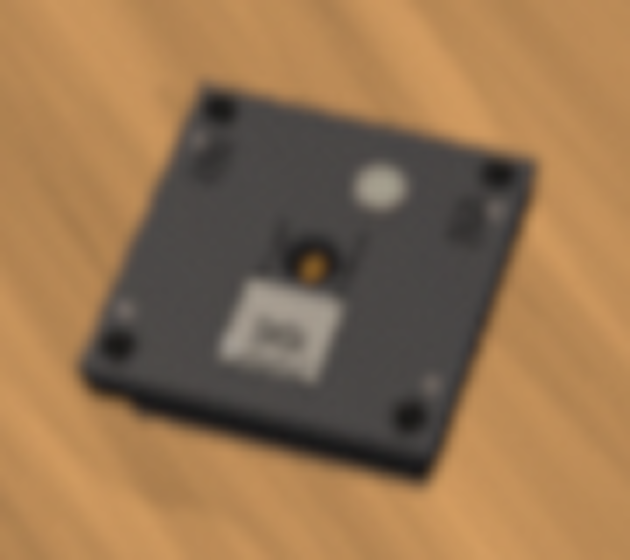

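The crop confirms it. The body is black with a grey deck, a pale cover at about (299,142), a brass-floored well at (310,155) and a steel cell at (315,172). I'll compute poses from the feet.

```bash
python3 - <<'E'
from h import *
def run(cam,ox,oy,s,feet,well,cell,cov):
    m=bot.camera_model(cam)
    P=lambda p,z: back(m,ox+(p[0]+.5)/s-.5,oy+(p[1]+.5)/s-.5,z)
    F=np.array([P(f,.076)[:2] for f in feet]); c=F.mean(0)
    print(cam,"feet",F.round(4).tolist(),"centre",c.round(4),"well",P(well,.071).round(4),"cell",P(cell,.0807).round(4),"cov",P(cov,.077).round(4))
    # feet order: (+,+?) angles
    a=np.unwrap(np.arctan2(*(F-c).T[::-1])); print("yaw mod90",np.rad2deg(a)-45, np.linalg.norm(F-c,axis=1))
    d=P(cov,.077)[:2]-c; print("cover ang",np.rad2deg(np.arctan2(d[1],d[0])),np.linalg.norm(d))
    return c
run("top",250,100,5,[(312,86),(492,287),(287,467),(107,265)],(300,276),(326,361),(245,214))
run("scene",245,190,7,[(220,107),(498,175),(410,416),(118,345)],(312,262),(381,187),(281,331))
E
```

```text
top feet [[0.6744, -0.0215], [0.5677, -0.1127], [0.4763, -0.0061], [0.5825, 0.0856]] centre [ 0.5752 -0.0137] well [ 0.5759 -0.0138  0.071 ] cell [ 0.5301 -0.0269  0.0807] cov [0.6077 0.0139 0.077 ]
yaw mod90 [ -49.49010974 -139.36621505 -229.38202554 -319.17106183] [0.09951263 0.09931567 0.09917348 0.09950406]
cover ang 40.415184192694916 0.042616594880480585
scene feet [[0.5669, -0.1136], [0.4772, -0.0059], [0.5828, 0.0842], [0.674, -0.0216]] centre [ 0.5752 -0.0142] well [ 0.5749 -0.015   0.071 ] cell [ 0.5287 -0.0276  0.0807] cov [0.6082 0.0136 0.077 ]
yaw mod90 [-139.79822909 -229.87359883 -319.41564534 -409.27260596] [0.09975043 0.09835514 0.09871488 0.09901837]
cover ang 40.107529202367594 0.04317474754633883
```

The target pose is centre (0.5753, -0.0139) with yaw about 40.5°. The cell is at (0.5297, -0.0272), so it has to be pushed along a heading of about 16°. I'll push with the jaws opened about 14 mm so that both fingertip edges centre the disc, with tool x along the push direction.

```bash
python3 -m crank '{"travel":[[3.6,-2.6,0],[7.2,-5.2,0],[10.8,-7.8,0],[14.4,-10.4,0],[18,-13,0],[21.6,-15.6,0],[25.2,-18.2,0],[28.8,-20.8,0]],"rot":[[0,0,-7.5],[0,0,-15],[0,0,-22.5],[0,0,-30],[0,0,-37.5],[0,0,-45],[0,0,-52.5],[0,0,-60]]}' -0.67 20
python3 -m crank '{"travel":[[0.7,-4,0],[1.4,-8,0],[2.1,-12,0],[2.8,-16,0],[3.5,-20,0],[4.2,-24,0],[4.9,-28,0],[5.6,-32,0]],"rot":[[0,0,-7.5],[0,0,-15],[0,0,-22.5],[0,0,-30],[0,0,-37.5],[0,0,-45],[0,0,-52.5],[0,0,-60]]}'
python3 -c "
from workcell import bot
s=bot.observe();print(s['clock'],s['position'],s['tool_rot'],s['grip_width'],s['qpos'],s['force'])"
```

```text
clock: 1.5
position: [0.4335, 0.3989, 0.3041]
tool_rot: [3.141, -0.0, 1.856]
force: [0.5, 0.8, -0.4]
grip_width: 0.014
clock: 2.3
position: [0.4883, 0.0786, 0.3042]
tool_rot: [3.142, -0.001, 0.809]
force: [1.0, 0.1, 0.3]
grip_width: 0.0137
2.3 [0.48826977 0.07862248 0.30415321] [ 3.14156882e+00 -7.22290234e-04  8.09230517e-01] 0.013722773410273349 [-0.74818017  0.36631503  0.60715575  1.95865327 -0.26563092  0.89460257
 -0.76583192] [1.0417376  0.0590294  0.28397607]
```

```bash
python3 -m crank '{"travel":[[0.3,-2.9,-1.5],[0.6,-5.8,-3],[0.9,-8.7,-4.5],[1.2,-11.5,-6],[1.2,-11.5,-6],[1.2,-11.5,-6]],"rot":[[0,0,-7.5],[0,0,-15],[0,0,-22.5],[0,0,-30],[0,0,-30],[0,0,-30]]}'
python3 - <<'E'
from h import *
m=bot.camera_model("wrist"); im=bot.grab_frame("wrist"); cv2.imwrite("pics/w1.png",im[:,:,::-1])
np.savez("w1.npz",**{k:np.array(v) for k,v in m.items()})
s=bot.observe();print(s['position'],s['tool_rot'])
print(m['R'],-np.array(m['R']).T@m['t'])
for n,X in dict(well=(.5753,-.0139,.073),cell=(.5297,-.0272,.0807)).items(): print(n,proj(m,X))
for t in("cell","cover"):
    print(t,[(round(d['conf'],2),np.round(d['box'],1)) for d in bot.silhouettes("wrist",t)])
E
```

```text
clock: 2.9
position: [0.5001, -0.0352, 0.2437]
tool_rot: [3.142, 0.001, 0.291]
force: [-0.1, 0.5, 0.5]
grip_width: 0.0139
[ 0.50032001 -0.0345074   0.2439962 ] [-3.14137113e+00 -7.28448117e-05  2.92123121e-01]
[[ 2.86506785e-01 -9.58077900e-01 -7.74330964e-04]
 [-9.21171146e-01 -2.75692051e-01  2.74659084e-01]
 [-2.63358275e-01 -7.79783998e-02 -9.61541361e-01]] [ 0.56642811 -0.01617122  0.31403772]
well [315.94592262  82.97698357]
cell [315.43648486 156.94538857]
cell [(0.67, array([315.2, 156.8,  31. ,  43.3]))]
cover []
```

View pics/w1.png

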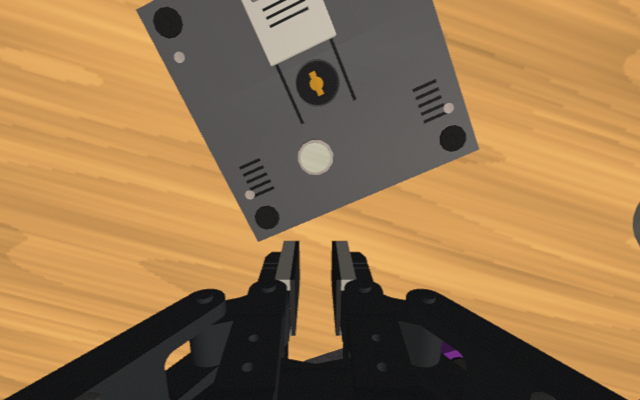

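The wrist view shows the cell at (315,157) and the well mouth at (317,83), both directly ahead of the finger gap. I'll refine with ellipse fits.

```bash
python3 - <<'E'
from h import *
m=dict(np.load("w1.npz")); im=cv2.imread("pics/w1.png")
g=cv2.cvtColor(im,cv2.COLOR_BGR2GRAY); hsv=cv2.cvtColor(im,cv2.COLOR_BGR2HSV)
def ell(mask,x0,y0):
    cs,_=cv2.findContours(mask.astype(np.uint8),cv2.RETR_EXTERNAL,cv2.CHAIN_APPROX_NONE)
    for c in cs:
        if cv2.pointPolygonTest(c,(x0,y0),False)>=0: return cv2.fitEllipse(cv2.convexHull(c))
e=ell(g>140,315,157);print(e); C=back(m,*e[0],.0807);print("cell",C)
sub=(g<50)|(hsv[:,:,1]>120); r=np.zeros_like(sub); r[55:112,290:345]=1
e=ell(sub&r,317,83);print(e); W=back(m,*e[0],.073);print("well",W)
F=np.array([back(m,*p,.076)[:2] for p in [(168,22),(266,217),(453,138)]])
print(F, "mid diag", (F[0]+F[2])/2)
for a,b,l in((0,1,'+y->-x?'),(1,2,'')): d=F[b]-F[a];print(np.rad2deg(np.arctan2(d[1],d[0])),np.linalg.norm(d))
d=(W-C)[:2];print("push",np.linalg.norm(d),np.rad2deg(np.arctan2(d[1],d[0])))
E
```

```text
((315.2646484375, 156.83035278320312), (34.19572830200195, 34.65808868408203), 41.161712646484375)
cell [ 0.52974139 -0.02706726  0.0807    ]
((316.8419189453125, 82.49515533447266), (41.911476135253906, 43.78321838378906), 10.946514129638672)
well [ 0.57575541 -0.01437583  0.073     ]
[[ 0.58333909  0.08408353]
 [ 0.47715246 -0.00584289]
 [ 0.56786325 -0.11259155]] mid diag [ 0.57560117 -0.01425401]
-139.73968957644473 0.1391486974275208
-49.64343278550435 0.14008469377778182
push 0.04773219803328297 15.419743195678073
```

```bash
python3 -m crank '{"travel":[[0,-0.1,-2.5],[0,-0.1,-5],[0,-0.1,-7.5],[0,-0.1,-9],[0,-0.1,-9.2],[0,-0.1,-9.2],[0,-0.1,-9.2]],"rot":[[0,0,-1],[0,0,-1],[0,0,-1],[0,0,-1],[0,0,-1],[0,0,-1],[0,0,-1]]}'
python3 - <<'E'
from h import *
m=bot.camera_model("wrist"); im=bot.grab_frame("wrist"); cv2.imwrite("pics/w2.png",im[:,:,::-1])
s=bot.observe();print(s['position'],s['tool_rot'],s['force'])
E
```

```text
clock: 3.75
position: [0.5007, -0.0356, 0.1528]
tool_rot: [3.141, -0.001, 0.274]
force: [-0.3, -0.7, 0.3]
grip_width: 0.014
[ 0.5006422  -0.03561754  0.1528174 ] [ 3.14148540e+00 -1.44521333e-03  2.73903768e-01] [ 0.11623379 -0.00192286  0.34665405]
```

View pics/w2.png

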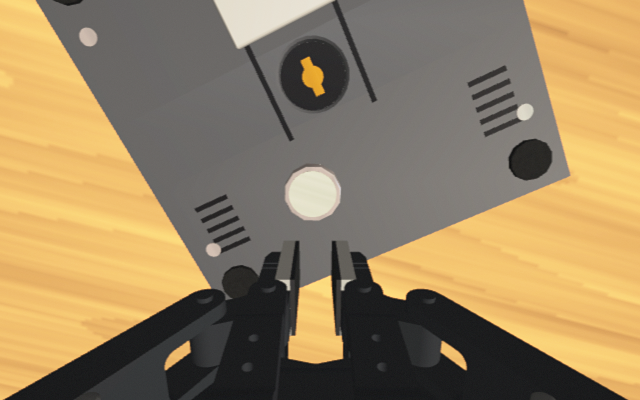

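```bash
python3 -m crank '{"travel":[[0,0,-0.2],[0,0,-0.4],[0,0,-0.5],[0,0,-0.5]],"rot":[[0,0,0],[0,0,0],[0,0,0],[0,0,0]]}'
python3 -m crank '{"travel":[[0.4,0.11,0],[0.8,0.22,0],[1.2,0.33,0],[1.6,0.44,0],[2.0,0.55,0],[2.4,0.66,0],[2.8,0.77,0],[2.8,0.77,0]],"rot":[[0,0,0],[0,0,0],[0,0,0],[0,0,0],[0,0,0],[0,0,0],[0,0,0],[0,0,0]]}'
python3 - <<'E'
from h import *
m=bot.camera_model("wrist"); im=bot.grab_frame("wrist"); cv2.imwrite("pics/w3.png",im[:,:,::-1])
s=bot.observe();print(s['position'],s['tool_rot'],s['force'])
for d in bot.silhouettes("wrist","cell"): print(d['conf'],d['box'],back(m,d['box'][0],d['box'][1],.0807))
E
```

```text
clock: 4.2
position: [0.5002, -0.0359, 0.1468]
tool_rot: [-3.142, 0.0, 0.273]
force: [-1.0, -0.3, -0.6]
grip_width: 0.0141
clock: 5.0
position: [0.5287, -0.028, 0.1469]
tool_rot: [3.141, -0.0, 0.274]
force: [-0.7, 1.0, -0.0]
grip_width: 0.0141
[ 0.52835935 -0.02813707  0.14684855] [ 3.14150224e+00 -2.34686830e-05  2.73448160e-01] [-0.49106107 -1.02850829  0.4046279 ]
0.56 [315.5, 215.2, 58.3, 57.8] [ 0.55054145 -0.02271519  0.0807    ]
```

View pics/w3.png

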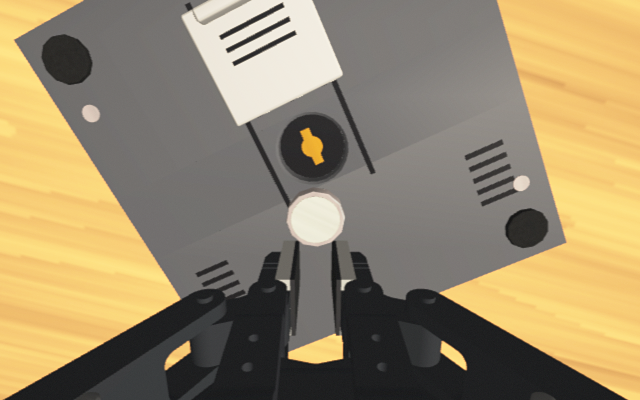

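```bash
cat >> h.py <<'E'
def ell(mask,x0,y0):
    cs,_=cv2.findContours(mask.astype(np.uint8),cv2.RETR_EXTERNAL,cv2.CHAIN_APPROX_NONE)
    for c in cs:
        if cv2.pointPolygonTest(c,(x0,y0),False)>=0: return cv2.fitEllipse(cv2.convexHull(c))
E
python3 - <<'E'
from h import *
m=bot.camera_model("wrist"); im=cv2.imread("pics/w3.png"); g=cv2.cvtColor(im,cv2.COLOR_BGR2GRAY); hsv=cv2.cvtColor(im,cv2.COLOR_BGR2HSV)
s=bot.observe(); T=s['position']; y=s['tool_rot'][2]; u=np.array([np.cos(y),np.sin(y)]); n=np.array([-u[1],u[0]])
r=np.zeros(g.shape,bool); r[185:250,270:360]=1
e=ell((g>190)&r,316,219); C=back(m,*e[0],.0807); print(e,C)
r=np.zeros(g.shape,bool); r[106:186,272:352]=1
e=ell(((g<60)|(hsv[:,:,1]>120))&r,313,147); W=back(m,*e[0],.073); print(e,W)
for X in(C,W): d=X[:2]-T[:2]; print("ahead,lat",d@u*1e3,d@n*1e3)
E
```

```text
((315.4864501953125, 218.560791015625), (53.133567810058594, 57.057777404785156), 84.85542297363281) [ 0.54855541 -0.02332798  0.0807    ]
((312.8238830566406, 146.74903869628906), (63.55072784423828, 66.39593505859375), 144.8252410888672) [ 0.57574171 -0.01456273  0.073     ]
ahead,lat 20.969626977711346 -0.7968410170067065
ahead,lat 49.51270650317006 0.30628015774079237
```

```bash
python3 -m crank '{"travel":[[0.2,0.07,0],[0.4,0.14,0],[0.6,0.21,0],[0.8,0.28,0],[1.0,0.35,0],[1.13,0.4,0],[1.13,0.4,0],[1.13,0.4,0]],"rot":[[0,0,0],[0,0,0],[0,0,0],[0,0,0],[0,0,0],[0,0,0],[0,0,0],[0,0,0]]}'
python3 - <<'E'
from h import *
m=bot.camera_model("wrist"); im=bot.grab_frame("wrist"); cv2.imwrite("pics/w4.png",im[:,:,::-1])
s=bot.observe();T=s['position'];print(T,s['tool_rot'],s['force'])
cv2.imwrite("pics/w4c.png",cv2.resize(im[120:320,210:430,::-1],None,fx=3,fy=3,interpolation=cv2.INTER_CUBIC)[:600])
E
```

```text
clock: 5.9
position: [0.5395, -0.0242, 0.1469]
tool_rot: [-3.142, 0.0, 0.273]
force: [-0.3, 0.6, 0.5]
grip_width: 0.0141
[ 0.5394262  -0.02419371  0.14687197] [-3.14157121e+00  9.17641785e-05  2.73266810e-01] [-0.18897511  0.31041387  0.03661925]
```

View pics/w4c.png

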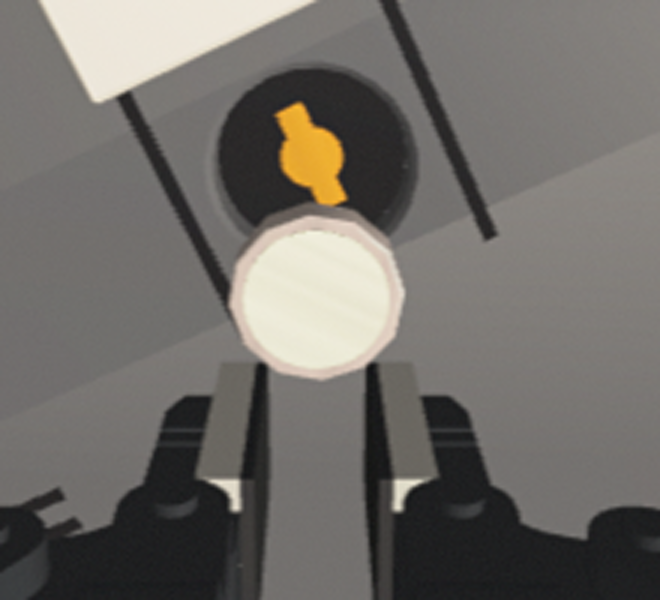

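The cell overlaps the well's near rim and is centred on it in the picture. I'll keep pushing slowly.

```bash
python3 -m crank '{"travel":[[0.17,0.05,0],[0.34,0.1,0],[0.51,0.14,0],[0.68,0.19,0],[0.85,0.24,0],[1.02,0.29,0],[1.19,0.34,0],[1.19,0.34,0]],"rot":[[0,0,0],[0,0,0],[0,0,0],[0,0,0],[0,0,0],[0,0,0],[0,0,0],[0,0,0]]}'
python3 -m crank '{"travel":[[0.13,0.04,0],[0.26,0.07,0],[0.39,0.11,0],[0.39,0.11,0],[0.39,0.11,0]],"rot":[[0,0,0],[0,0,0],[0,0,0],[0,0,0],[0,0,0]]}'
python3 - <<'E'
from h import *
m=bot.camera_model("wrist"); im=bot.grab_frame("wrist"); cv2.imwrite("pics/w5.png",im[:,:,::-1])
s=bot.observe();T=s['position'];print(T,s['tool_rot'],s['force'])
cv2.imwrite("pics/w5c.png",cv2.resize(im[120:320,210:430,::-1],None,fx=3,fy=3,interpolation=cv2.INTER_CUBIC)[:600])
E
```

```text
clock: 6.75
position: [0.5516, -0.0207, 0.1469]
tool_rot: [3.142, -0.0, 0.273]
force: [1.2, 0.1, -0.3]
grip_width: 0.014
clock: 7.25
position: [0.5553, -0.0197, 0.1469]
tool_rot: [-3.142, 0.0, 0.273]
force: [0.9, 0.5, 1.1]
grip_width: 0.0145
[ 0.55526436 -0.0197059   0.14687443] [-3.14158411e+00  5.83919315e-05  2.73331703e-01] [0.70263966 0.77425875 0.33775986]
```

View pics/w5c.png

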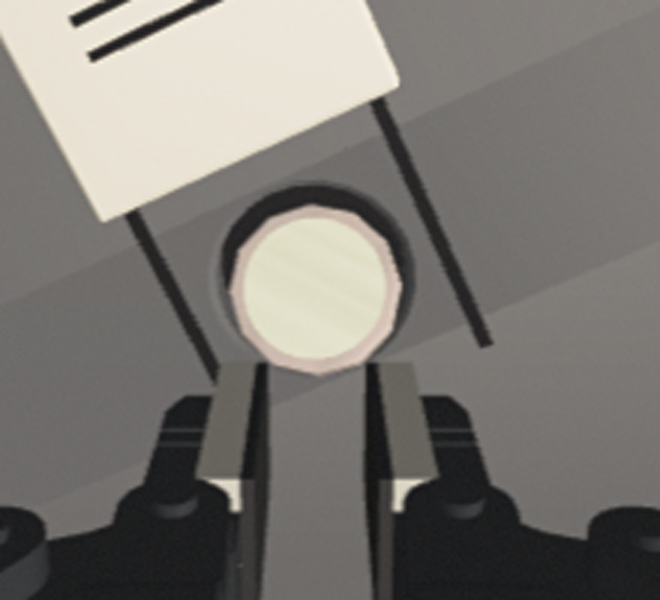

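The cell is over the well, but its near edge may still sit on the rim. There is a dark gap on the far side at crop rows 188–207. I'll nudge it on.

```bash
python3 -m crank '{"travel":[[0.1,0.03,0],[0.2,0.06,0],[0.2,0.06,0],[0.2,0.06,0]],"rot":[[0,0,0],[0,0,0],[0,0,0],[0,0,0]]}'
python3 - <<'E'
from h import *
m=bot.camera_model("wrist"); im=bot.grab_frame("wrist"); cv2.imwrite("pics/w6.png",im[:,:,::-1])
s=bot.observe();T=s['position'];print(T,s['tool_rot'],s['force'])
cv2.imwrite("pics/w6c.png",cv2.resize(im[120:320,210:430,::-1],None,fx=3,fy=3,interpolation=cv2.INTER_CUBIC)[:600])
E
```

```text
clock: 7.7
position: [0.5573, -0.0191, 0.1469]
tool_rot: [-3.142, -0.0, 0.273]
force: [0.7, 0.2, -1.0]
grip_width: 0.014
[ 0.55730214 -0.01907963  0.14687936] [-3.14159124e+00  1.41263667e-05  2.73294098e-01] [ 0.73826245 -0.26527609 -0.18912641]
```

View pics/w6c.png

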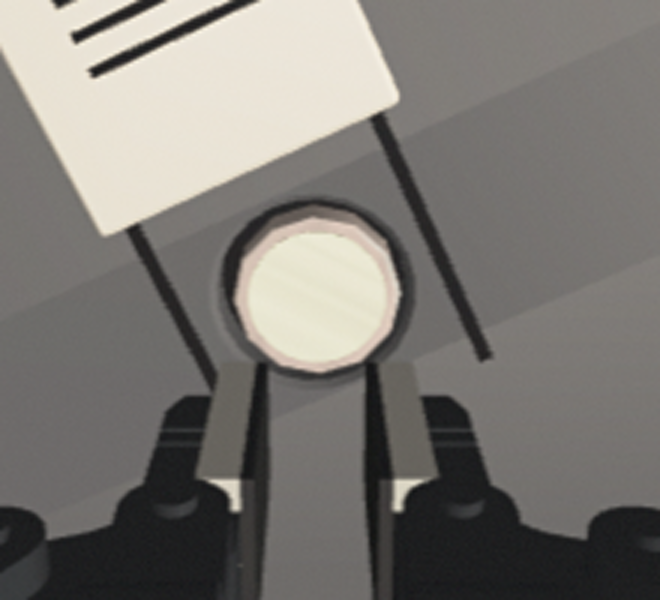

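The fingers have slid past the cell and a dark ring surrounds it, so it seems to have dropped in. I'll lift clear and verify.

```bash
python3 -m crank '{"travel":[[0,0,1.5],[-0.2,0,4],[-0.5,0,7],[-0.5,0,9],[-0.5,0,9],[-0.5,0,9]],"rot":[[0,0,0],[0,0,0],[0,0,0],[0,0,0],[0,0,0],[0,0,0]]}'
python3 - <<'E'
from h import *
m=bot.camera_model("wrist"); im=bot.grab_frame("wrist"); cv2.imwrite("pics/w7.png",im[:,:,::-1])
s=bot.observe();T=s['position'];print(T,s['tool_rot'],s['force'])
x,y=proj(m,(.5756,-.0143,.073)).astype(int)
cv2.imwrite("pics/w7c.png",cv2.resize(im[y-30:y+30,x-40:x+40,::-1],None,fx=10,fy=10,interpolation=cv2.INTER_CUBIC))
g=im.mean(2)
e=ell(g>140,x,y); print(x,y,e)
for z in(.0722,.0807): 
    p=back(m,*e[0],z); q=back(m,e[0][0]+e[1][0]/2,e[0][1],z); print(z,p,"diam mm",2e3*np.linalg.norm(q-p))
for d in bot.silhouettes("wrist","cover"): print(d['conf'],d['box'],back(m,d['box'][0],d['box'][1],.077))
E
```

```text
clock: 8.35
position: [0.5524, -0.0189, 0.2376]
tool_rot: [-3.141, -0.001, 0.274]
force: [0.5, 0.2, -0.5]
grip_width: 0.0142
[ 0.55213505 -0.01888397  0.23696662] [-3.14130262e+00  1.67172594e-05  2.73532406e-01] [-1.19344884 -0.203523    0.3748086 ]Traceback (most recent call last):
  File "<stdin>", line 7, in <module>
  File "h.py", line 12, in ell
    if cv2.pointPolygonTest(c,(x0,y0),False)>=0: return cv2.fitEllipse(cv2.convexHull(c))
       ~~~~~~~~~~~~~~~~~~~~^^^^^^^^^^^^^^^^^
cv2.error: OpenCV(4.12.0) :-1: error: (-5:Bad argument) in function 'pointPolygonTest'
> Overload resolution failed:
>  - Can't parse 'pt'. Sequence item with index 0 has a wrong type
>  - Can't parse 'pt'. Sequence item with index 0 has a wrong type
```

View pics/w7c.png

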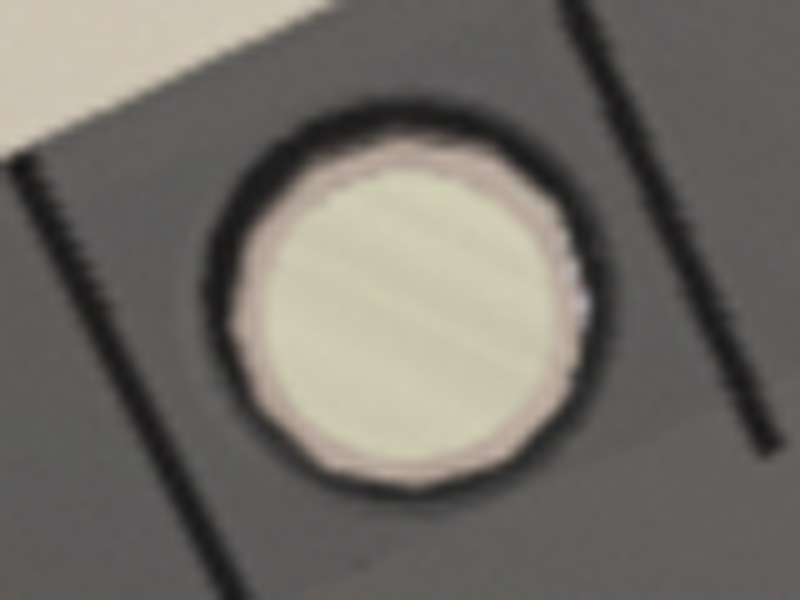

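View pics/w7.png

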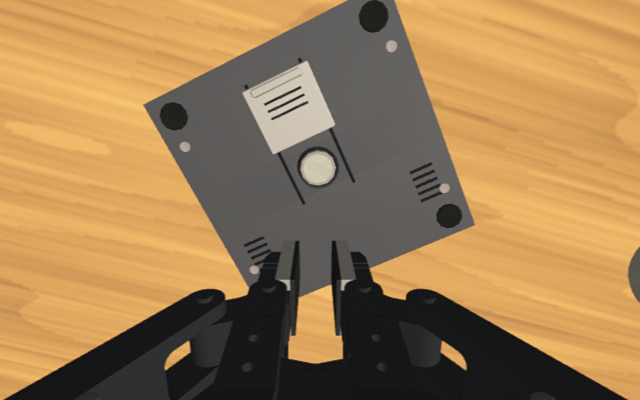

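```bash
sed -i 's/(x0,y0),False/(float(x0),float(y0)),False/' h.py; python3 - <<'E'
from h import *
m=bot.camera_model("wrist"); im=cv2.imread("pics/w7.png")
x,y=proj(m,(.5756,-.0143,.073)).astype(int)
g=im.mean(2); gi=np.zeros(g.shape,bool)
e=ell(g>140,x,y); print(x,y,e)
for z in(.0722,.0807): 
    p=back(m,*e[0],z); q=back(m,e[0][0]+e[1][0]/2,e[0][1],z); print(z,p,"diam mm",2e3*np.linalg.norm(q-p))
r=np.zeros(g.shape,bool); r[y-24:y+24,x-23:x+23]=1
e=ell(((g<60)|(g>140))&r,x,y);print("well",e,back(m,*e[0],.073))
for d in bot.silhouettes("wrist","cover"):
    p=d['pixels']; print(d['conf'],d['box']); 
    P=np.argwhere(p)[:,::-1].astype(np.float32); print(cv2.minAreaRect(P)); b=cv2.boxPoints(cv2.minAreaRect(P)); W=np.array([back(m,*q,.077)[:2] for q in b]); print(W,W.mean(0))
cv2.imwrite("pics/w7d.png",cv2.resize(im[40:170,220:360],None,fx=5,fy=5,interpolation=cv2.INTER_CUBIC)[:600])
c=np.array([.5756,-.0143]);a=np.deg2rad(40.4);ux=np.array([np.cos(a),np.sin(a)])
for o in(.04,.045,.05): print(o,proj(m,[*(c+ux*(o+.0175)),.0835]),proj(m,[*(c+ux*(o-.022)),.077]))
E
```

```text
317 166 ((317.78814697265625, 167.6979217529297), (33.43502426147461, 34.06242370605469), 74.69087219238281)
0.0722 [ 0.57494415 -0.01496162  0.0722    ] diam mm 22.796188903446446
0.0807 [ 0.57652582 -0.01445884  0.0807    ] diam mm 21.972080167651672
well ((317.3654479980469, 166.607666015625), (39.952274322509766, 41.0478630065918), 129.13006591796875) [ 0.57573855 -0.01443352  0.073     ]
0.71 [288.6, 106.3, 91.7, 96.6]
((289.79998779296875, 107.60001373291016), (72.44860076904297, 74.23745727539062), 63.43495178222656)
[[ 0.60937322  0.04547742]
 [ 0.63951823  0.01034905]
 [ 0.60749006 -0.02008252]
 [ 0.57496409  0.01603358]] [0.6078364  0.01294438]
0.42 [309.2, 149.8, 334.0, 299.5]
((310.3825988769531, 153.80018615722656), (257.179931640625, 271.9123229980469), 67.5795669555664)
[[ 0.59455816  0.10945959]
 [ 0.69176109 -0.02379159]
 [ 0.57119177 -0.13718175]
 [ 0.44156398  0.01401296]] [ 0.57476875 -0.0093752 ]
0.04 [277.85628134  85.51818999] [305.69510702 143.30776307]
0.045 [274.18519748  77.65150983] [302.43420767 136.30989627]
0.05 [270.47083902  69.69209753] [299.13759105 129.23538047]
```

View pics/w7d.png

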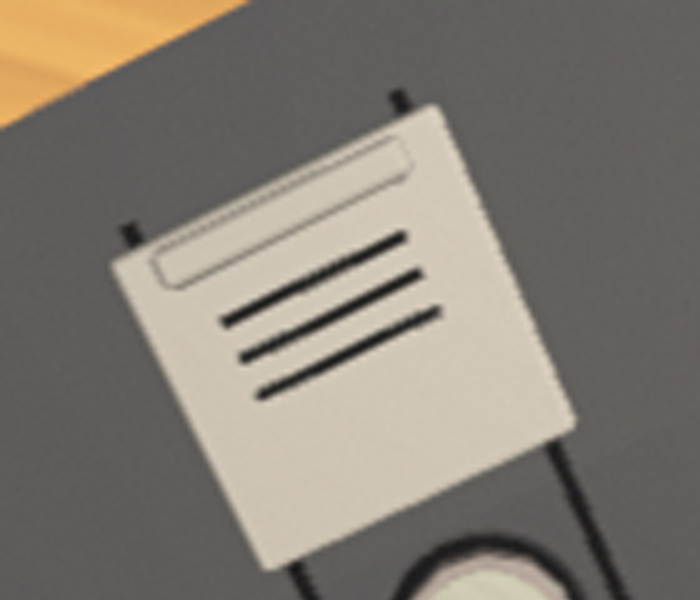

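```bash
python3 -m crank '{"travel":[[2.2,1.5,0],[4.4,3,0],[6.6,4.5,0],[8.8,6,0],[8.8,6,-1],[8.8,6,-1],[8.8,6,-1]],"rot":[[0,0,7],[0,0,14],[0,0,20],[0,0,24.7],[0,0,24.7],[0,0,24.7],[0,0,24.7]]}' -1
python3 - <<'E'
from h import *
s=bot.observe();T=s['position'];print(T,s['tool_rot'],s['force'],s['grip_width'])
a=np.deg2rad(40.4);u=np.array([np.cos(a),np.sin(a)]);d=T[:2]-np.array([.5756,-.0143]);print("from well x',y'",d@u,d@[-u[1],u[0]])
for n,zs in(("w1",.0807),("w3",.0807),("w7",.0722)):
    im=cv2.imread(f"pics/{n}.png")
m1=dict(np.load("w1.npz"));im=cv2.imread("pics/w1.png").mean(2);e=ell(im>140,315,157);print(e)
p=back(m1,*e[0],.0807);q=back(m1,e[0][0]+e[1][0]/2,e[0][1],.0807);print("w1 diam",2e3*np.linalg.norm(q-p))
im=bot.grab_frame("wrist");cv2.imwrite("pics/w8.png",im[:,:,::-1])
E
```

```text
clock: 9.15
position: [0.6396, 0.0401, 0.2263]
tool_rot: [-3.141, 0.002, 0.703]
force: [-0.8, -0.5, 1.0]
grip_width: -0.0002
[0.63958237 0.04012392 0.22632693] [-3.14103432e+00  1.70049629e-03  7.02649442e-01] [-0.84703913 -0.47187256  0.98715102] -0.000194898678550473
from well x',y' 0.08399825100667846 -2.2347421457966188e-05
((315.19232177734375, 156.8538818359375), (34.17464828491211, 34.423423767089844), 49.3347053527832)
w1 diam 22.928731252034737
```

View pics/w8.png

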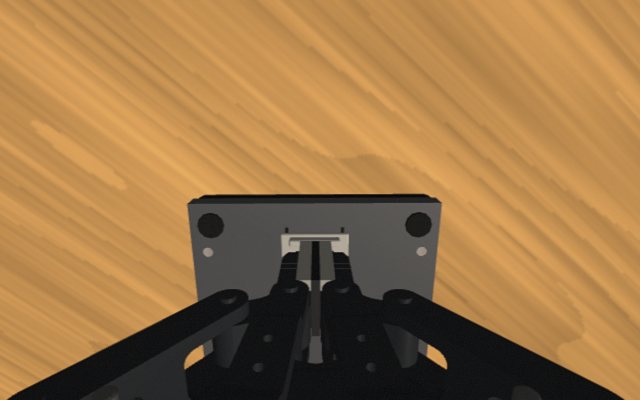

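The apparent size fits a cell top at 72.2 mm: 22.8 mm there, against 22.9 mm measured the same way while it lay on the deck. So the cell is flat in the well. I'll descend behind the ridge.

```bash
python3 -m crank '{"travel":[[0,0,-2],[0,0,-4],[0,0,-6],[0,0,-7],[0,0,-7.4],[0,0,-7.4],[0,0,-7.4]],"rot":[[0,0,0],[0,0,0],[0,0,0],[0,0,0],[0,0,0],[0,0,0],[0,0,0]]}'
python3 - <<'E'
from h import *
im=bot.grab_frame("wrist");cv2.imwrite("pics/w9.png",im[:,:,::-1])
s=bot.observe();print(s['position'],s['tool_rot'],s['force'])
E
```

```text
clock: 9.9
position: [0.6407, 0.0408, 0.1538]
tool_rot: [3.141, -0.001, 0.704]
force: [0.6, -0.3, -0.5]
grip_width: 0.0001
[0.64066404 0.0408401  0.15382871] [ 3.14094314e+00 -9.88068788e-04  7.04268093e-01] [ 0.62510681 -0.06722227 -0.13016408]
```

View pics/w9.png

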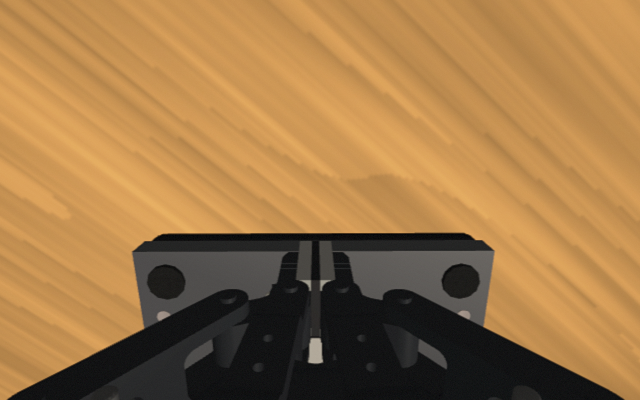

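```bash
python3 -m crank '{"travel":[[-0.38,-0.32,-0.1],[-0.76,-0.65,-0.1],[-1.14,-0.97,-0.1],[-1.52,-1.3,-0.1],[-1.9,-1.62,-0.1],[-2.28,-1.94,-0.1],[-2.66,-2.27,-0.1],[-3.05,-2.59,-0.1]],"rot":[[0,0,0],[0,0,0],[0,0,0],[0,0,0],[0,0,0],[0,0,0],[0,0,0],[0,0,0]]}'
python3 - <<'E'
from h import *
s=bot.observe();T=s['position'];print(T,s['force'])
a=np.deg2rad(40.4);u=np.array([np.cos(a),np.sin(a)]);d=T[:2]-np.array([.5756,-.0143]);print("x',y'",d@u,d@[-u[1],u[0]])
im=bot.grab_frame("top");cv2.imwrite("pics/t2.png",im[:,:,::-1])
E
```

```text
clock: 10.75
position: [0.6095, 0.0147, 0.1519]
tool_rot: [3.141, -0.0, 0.704]
force: [0.6, 0.1, 0.2]
grip_width: 0.0003
[0.60954728 0.014699   0.15192734] [0.62525472 0.08641606 0.19797053]
x',y' 0.04464697866945419 8.194111349031051e-05
```

```bash
python3 -m crank '{"travel":[[-0.2,-0.17,0],[-0.4,-0.34,0],[-0.6,-0.51,0],[-0.8,-0.68,0],[-0.92,-0.78,0],[-0.98,-0.83,0],[-0.98,-0.83,0],[-0.98,-0.83,0]],"rot":[[0,0,0],[0,0,0],[0,0,0],[0,0,0],[0,0,0],[0,0,0],[0,0,0],[0,0,0]]}'
python3 -m crank '{"travel":[[-0.04,-0.03,0],[-0.08,-0.06,0],[-0.11,-0.1,0],[-0.11,-0.1,0]],"rot":[[0,0,0],[0,0,0],[0,0,0],[0,0,0]]}'
python3 - <<'E'
from h import *
s=bot.observe();T=s['position'];print(T,s['force'])
a=np.deg2rad(40.4);u=np.array([np.cos(a),np.sin(a)]);d=T[:2]-np.array([.5756,-.0143]);print("x',y'",d@u,d@[-u[1],u[0]], "F along",s['force'][:2]@u)
E
```

```text
clock: 11.6
position: [0.5998, 0.0068, 0.1518]
tool_rot: [-3.141, 0.0, 0.704]
force: [0.3, 0.1, 0.1]
grip_width: 0.0005
clock: 12.0
position: [0.5994, 0.0065, 0.152]
tool_rot: [3.141, -0.001, 0.705]
force: [3.4, 4.2, -2.2]
grip_width: 0.0001
[0.59940984 0.00646034 0.15198084] [ 3.38526561  4.23295349 -2.2260504 ]
x',y' 0.03158729405605319 0.0003781642559800438 F along 5.321470842345786
```

The force rose to 5.3 N and the motion stalled at x' = 31.6 mm (31 predicted), so the cover is against its shut stop. After one more tiny nudge I'll retreat and check.

```bash
python3 -m crank '{"travel":[[-0.04,-0.03,0],[-0.04,-0.03,0],[-0.04,-0.03,0]],"rot":[[0,0,0],[0,0,0],[0,0,0]]}'
python3 -m crank '{"travel":[[0.4,0.33,0],[1.2,1.0,0.2],[2.2,1.9,2],[3,2.5,5],[4,3.5,9],[5,6,12],[5,9,14],[5,9,14]],"rot":[[0,0,0],[0,0,0],[0,0,0],[0,0,0],[0,0,0],[0,0,0],[0,0,0],[0,0,0]]}'
python3 -m crank '{"travel":[[0,4,0],[0,8,0],[0,12,0],[0,16,0],[0,20,0],[0,20,0]],"rot":[[0,0,0],[0,0,0],[0,0,0],[0,0,0],[0,0,0],[0,0,0]]}'
python3 - <<'E'
from h import *
for n in("top","scene"):
    im=bot.grab_frame(n);cv2.imwrite(f"pics/{n}9.png",im[:,:,::-1]); m=bot.camera_model(n)
    for d in bot.silhouettes(n,"cover"):
        P=np.argwhere(d['pixels'])[:,::-1].mean(0); X=back(m,*P,.077); print(n,d['conf'],d['box'],X)
    x,y=proj(m,(.5756,-.0143,.077)).astype(int); print(x,y)
    cv2.imwrite(f"pics/{n}9c.png",cv2.resize(im[y-50:y+50,x-60:x+60,::-1],None,fx=5,fy=5,interpolation=cv2.INTER_CUBIC))
    for t in("grip","screwdriver","dish"): print(t,[(round(d['conf'],2),np.round(d['box'])) for d in bot.silhouettes(n,t)][:1])
E
```

```text
clock: 12.3
position: [0.5993, 0.0064, 0.152]
tool_rot: [3.141, -0.002, 0.705]
force: [7.5, 5.9, -3.6]
grip_width: 0.0001
clock: 13.1
position: [0.6496, 0.1004, 0.2944]
tool_rot: [3.141, -0.004, 0.71]
force: [0.1, -0.8, -0.0]
grip_width: 0.0001
clock: 13.7
position: [0.6471, 0.3021, 0.2905]
tool_rot: [-3.139, 0.0, 0.712]
force: [-0.6, 0.1, 0.0]
grip_width: 0.0001
top 0.86 [492.4, 272.0, 22.8, 21.8] [ 0.27101775 -0.46767908  0.077     ]
top 0.82 [374.8, 265.0, 20.9, 20.8] [ 0.29971184 -0.17766741  0.077     ]
top 0.59 [311.9, 157.4, 90.7, 90.1] [ 0.57451856 -0.01490325  0.077     ]
top 0.53 [309.1, 153.8, 25.9, 22.6] [ 0.57613383 -0.01405612  0.077     ]
309 154
grip [(0.69, array([170., 228.,  34.,  83.]))]
screwdriver [(0.88, array([164., 151.,  18.,  55.]))]
dish [(0.67, array([445., 159.,  35.,  36.]))]
scene 0.67 [298.1, 110.2, 8.9, 6.5] [ 0.26774687 -0.47451687  0.077     ]
scene 0.39 [332.2, 157.6, 14.4, 6.3] [ 0.29669653 -0.18410845  0.077     ]
288 226
grip [(0.95, array([406., 292.,  59.,  47.]))]
screwdriver [(0.57, array([347., 337.,  57.,  25.]))]
dish [(0.88, array([243., 169.,  25.,  19.]))]
```

View pics/top9c.png

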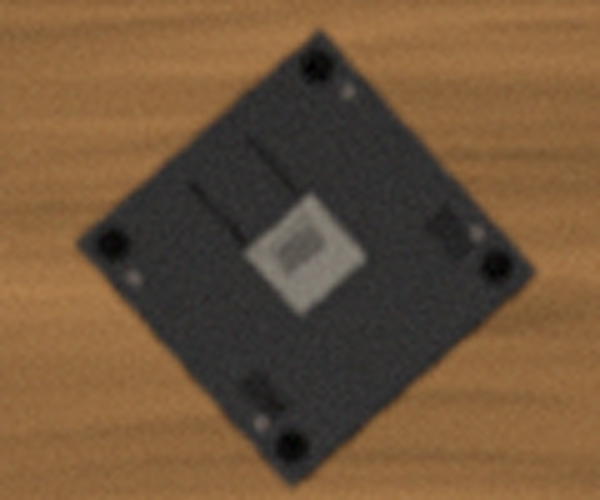

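View pics/scene9c.png

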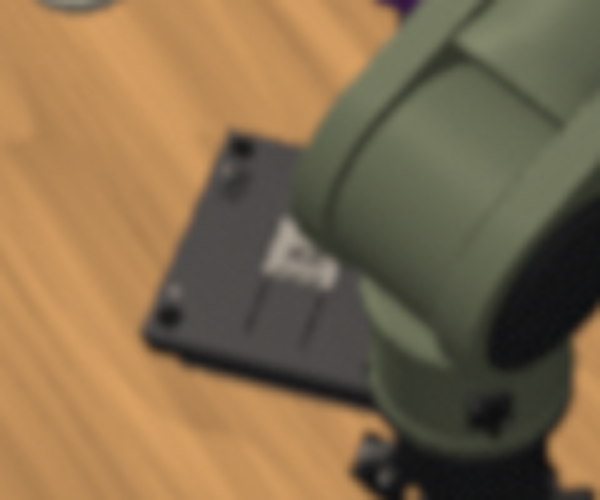

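The cover's centre is within about 0.5 mm of the well, it was driven to a hard stop, and the arm is clear. Handing in.

```bash
python3 -c "
from workcell import bot
print(bot.job_done()); print(bot.observe()['clock'])"
```

```text
the job is handed in; nothing more can be done
None
the job is handed in; nothing more can be done
```

The job is handed in at about 14 s of the 48 s. My checks say the cell is in the well and the cover is shut, but no verdict is reported, so that rests on my own measurements.

- **Cell:** I pushed it with the fingertips set 14 mm apart, without gripping or lifting it, about 48 mm across the deck and over the rim. In the last wrist picture before the cover went on, a dark gap showed all round it. Its apparent size and position fitted a cell lying flat in the well, about 1 mm off centre. Wrist force readings during the push stayed at noise level, about 1 N.
- **Cover:** I pushed the ridge with closed fingers until the cover stopped hard, at about 5 N and then 9.5 N, with no further movement. In the final top picture the cover's centre is about 0.5 mm from the well's centre.
- **Bystanders:** The grip, screwdriver and dish show no real shift. The grip and dish boxes agree to within about 3 pixels. The screwdriver's box changed by up to 11 pixels and its visible extent differed between pictures. I put that down to detection noise, since the arm never came near it.
- **What I couldn't confirm:** The final scene picture was partly blocked by the arm, so it only half confirms the shut cover. The cell can't be seen under the cover, so I did not recheck it after shutting.

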